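# Fit the right post to the kuih stand base

### The arm

A 6-joint arm with a two-finger parallel gripper is mounted at the origin on the work surface. World frame = base frame: x ahead of the robot, y to its left, z up, the work surface at z = 0. Lengths are in mm, angles in degrees, forces in N, time in s.
With the tool pointing down it reaches from about 300 to 850 mm from the base axis. Payload 4.2 kg.
Tool frame: the origin (TCP) lies midway between the tips of the shut fingers; the grasp point (between the pads) lies 19 mm behind it; z points along the fingers, y is the line along which they close (so a half turn about z gives the same grasp; the last joint's range is limited). The gripper opens to 91 mm and grips with 3 to 60 N. Pads are 32 mm wide; open, the fingers measure 118 mm over their backs; the gripper's body (76 mm by 178 mm) begins 60 mm behind the grasp point.
Start: joints at [75, 18.312, 89.639, -0, 72.044, -1.146], TCP at [137.685, 558.288, 213.976] pointing down, gripper open.
Joint ranges: [-177.97, 177.97], [-48.28, 115.42], [12.27, 149.76], [-77.06, 257.06], [2.81, 150.46], [-146.56, 146.56]. Speed limits (degrees/s): [147.25, 147.25, 180, 180, 180, 180].

### API

Orientations are given as [roll, pitch, yaw] about the fixed x, y, z axes, in that order (R = Rz(yaw) Ry(pitch) Rx(roll)).
In Python, from workcell import env gives the robot as it stands.
- The arm moves only by the tool drive_effector, called after "Call:" as name(argument=value, ...), one argument or row to a line, values as JSON. Schema: {"type":"object","properties":{"increments":{"type":"array","items":{"type":"number"},"minItems":6,"maxItems":48},"jaw":{"type":"number"},"squeeze":{"type":"number"},"only":{"type":"string"},"quiet":{"type":"boolean"},"lines":{"type":"string"}},"required":["increments"],"additionalProperties":false}. increments is one flat list of numbers that holds 1 to 8 rows one after another, with no inner brackets; each row has 6 numbers: dx, dy, dz in shares of the most that a row can go, 1 being 50 mm, then a rotation vector rx, ry, rz in shares of 180 degrees (1.0 is 180 degrees); each row shifts and turns the commanded pose from where the row before left it, along the tool's axes as they then stand; what a row does not reach is not made up. A row lasts 1/10 s, in which the tool goes at most 50 mm and 8.59 degrees, less where a joint would pass 70% of its speed; a pose out of reach is approached as far as the arm can. jaw is the finger opening in mm, set as the call begins (left out keeps the last). The fingers move at their own pace and stop on an object; squeeze is the grip in N (left out, the last holds). Time passes only in rows, so rows that do not move let the fingers close. The tool returns the time, the measured TCP pose, the force, the opening and the grip force at its end. only (a regular expression) keeps the lines of the reply that match it, lines (a string "A,B") keeps lines A to B, and quiet returns only ok. Shift and turn numbers lie between -1 and 1, and a call with a number outside is refused. Input that does not fit is refused with a message, and nothing moves.
- env.state(): the state, without advancing time (a new reading comes with each control period).
- env.grab_frame(name): name is "side" or "top"; returns the picture (384x512x3 uint8, blue, green, red); there is no depth.
- env.camera_model(name): a dict with "fx", "fy", "cx", "cy" (pixels), "D" ([k1, k2, p1, p2, k3] as OpenCV has them; the pictures are not rectified), "T" (4x4, takes a point from camera to world coordinates). Camera axes: x right, y up, looking along -z (the intrinsics and any distortion apply to the point x, -y, -z); pixel columns grow to the right and rows downward; lengths in mm; the calibration is good to about 2 mm. A picture is of the moment at which its call begins. camera_model takes no time and is no camera call.
- env.job_done(): hands the job in; it is judged then, once.
The state is a dict: "time_s": time; "qpos": joint angles; "qvel": joint speeds; "effort": joint torques, N m; "ee_pos": TCP position; "ee_rot": TCP orientation; "force": force on the tool from outside, world axes, zero at the start; "torque": the same for the moment, N m; "gripper_width": finger opening in mm; "gripper_force": force on a finger pad.
Only numpy, scipy, OpenCV 4.12 (cv2) and the standard library are available. Lean on these libraries where they do the work, as an engineer would, in place of code of your own. Each camera call takes 0.05 s, during which the arm holds its last target. There are 200 camera calls.

### The job

Put the steel depth rod into the hole of the wooden base on the round cork mat, touch the bottom gently to feel how deep the hole is, and put the rod back upright in its own slot in the rack. Then take the one post whose tenon is as long as that hole is deep (1 mm short of it) and push it gently home, upright, with its shoulder down flat on the base. Put no other post in the hole, leave the other posts in the rack, leave all else on the counter alone, and let go at the end.

Things in the scene. Friction and masses are not known exactly. Their poses are not given: they have to be found in the camera images.
- mat: round cork mat, 150 mm across, 2 mm thick, flat on the counter (it does not lift the base). Origin: its middle on the counter. It marks the base to work on.
- base_a: one of three wooden bases that look alike, 90 x 90 x 52 mm high, fixed to the counter. In the middle of the top a round blind hole, 21.5 mm wide, flat bottom: 20 mm deep in one base, 30 in another, 40 in the third; the look does not tell. One base (which varies) stands on the cork mat, the others are spares standing farther back. Origin: middle of the underside
- base_b: one of three wooden bases that look alike, 90 x 90 x 52 mm high, fixed to the counter. In the middle of the top a round blind hole, 21.5 mm wide, flat bottom: 20 mm deep in one base, 30 in another, 40 in the third; the look does not tell. One base (which varies) stands on the cork mat, the others are spares standing farther back. Origin: middle of the underside
- base_c: one of three wooden bases that look alike, 90 x 90 x 52 mm high, fixed to the counter. In the middle of the top a round blind hole, 21.5 mm wide, flat bottom: 20 mm deep in one base, 30 in another, 40 in the third; the look does not tell. One base (which varies) stands on the cork mat, the others are spares standing farther back. Origin: middle of the underside
- base_a_hole0 (a point): middle of the mouth of the hole in base_a, level with its top (52 mm over the counter), z up
- base_b_hole0 (a point): middle of the mouth of the hole in base_b, level with its top (52 mm over the counter), z up
- base_c_hole0 (a point): middle of the mouth of the hole in base_c, level with its top (52 mm over the counter), z up
- rack: aluminium rack fixed to the counter: plate 66 mm (x) by 296 mm (y), top 95 mm over the counter, an end panel at each end, open in front and behind. Four through holes in a row along its y: post slots (25 mm wide) at y = 105, 35 and -35 mm, rod slot (15 mm wide) at y = -105 mm. Posts and rod hang in them by their collars. Origin: middle of the underside
- rod_slot (a point): middle of the rod slot, on the top of the rack plate; z up
- rod: steel depth rod, upright in its slot. Below its collar: a round steel rod 10 mm in diameter, 80 mm long. Collar 28 mm in diameter, 6 mm high, then a black handle, 22 mm in diameter, from 6 to 68 mm. Origin on the axis at the underside of the collar, z up the handle; mass about 100 g.
- rod_tip (a point): lower end of the depth rod, 80 mm below its origin
- post_red: wooden post with red collar and top, upright in one of the three post slots (which one varies). Below the collar a round tenon 19 mm long, 20 mm in diameter, end chamfered; above it the collar (36 mm across, 8 mm high), a 24 mm round shaft to grip (8 to 74 mm) and a tapering top to 82 mm. Origin: on the axis at the underside of the collar (shoulder), z up; about 60 g
- post_yellow: wooden post with yellow collar and top, upright in one of the three post slots (which one varies). Below the collar a round tenon 29 mm long, 20 mm in diameter, end chamfered; above it the collar (36 mm across, 8 mm high), a 24 mm round shaft to grip (8 to 74 mm) and a tapering top to 82 mm. Origin: on the axis at the underside of the collar (shoulder), z up; about 60 g
- post_blue: wooden post with blue collar and top, upright in one of the three post slots (which one varies). Below the collar a round tenon 39 mm long, 20 mm in diameter, end chamfered; above it the collar (36 mm across, 8 mm high), a 24 mm round shaft to grip (8 to 74 mm) and a tapering top to 82 mm. Origin: on the axis at the underside of the collar (shoulder), z up; about 60 g
- colander: white plastic colander, 216 mm across, 95 mm high, bystander. Origin: middle of its underside
- pestle: wooden rolling pestle lying down, 320 mm long, 44 mm thick, bystander. Origin under its middle, x along it
- canister: stainless steel canister with a flip latch, 104 mm across, 140 mm high, bystander. Origin: middle of its underside
- bowl: glazed brown bowl, 150 mm across, 60 mm high, bystander. Origin: middle of its underside
- whisk: whisk with a red silicone handle, lying diagonally, 280 mm long, 55 mm thick, bystander. Origin near its middle, x towards the wires

How it is judged (in metres and radians):
On the way, in this order (a step that is already met when the one before it is completed fails the run):
1. the tip of the held rod touches the bottom of the hole of the base on the mat (((horizontal distance between base_a and mat below 0.05 m and horizontal distance between rod_tip and base_a_hole0 below 0.009 m and z of rod_tip in the frame of base_a_hole0 below -0.037 m and contact force between rod and base_a above 0.3 N) or (horizontal distance between base_b and mat below 0.05 m and horizontal distance between rod_tip and base_b_hole0 below 0.009 m and z of rod_tip in the frame of base_b_hole0 below -0.017 m and contact force between rod and base_b above 0.3 N) or (horizontal distance between base_c and mat below 0.05 m and horizontal distance between rod_tip and base_c_hole0 below 0.009 m and z of rod_tip in the frame of base_c_hole0 below -0.027 m and contact force between rod and base_c above 0.3 N)) and contact force between rod and the fingers above 0.5 N), for 0.1 s.
2. the rod is back upright in its slot and let go (horizontal distance between rod and rod_slot below 0.006 m and z of rod in the frame of rod_slot between -0.003 and 0.003 m and angle between rod's own z axis and vertical below 0.08 rad and contact force between rod and the fingers below 0.1 N), for 0.2 s.
At the end, for the whole second after the job is handed in: The post that fits the depth (19 mm tenon in 20, 29 in 30, 39 in 40) stands released and still in the base on the mat: axis within 3 mm, shoulder within 2 mm of the top, tilt under 3 deg. Rod upright in its slot (6 mm across, 3 mm in height); other posts within 10 mm of their start (horizontal distance between rod and rod_slot below 0.006 m and z of rod in the frame of rod_slot between -0.003 and 0.003 m and angle between rod's own z axis and vertical below 0.08 rad and ((horizontal distance between base_a and mat below 0.05 m and horizontal distance between post_blue and base_a_hole0 below 0.003 m and z of post_blue in the frame of base_a_hole0 below 0.002 m and angle between post_blue's own z axis and vertical below 0.05 rad and linear speed of post_blue below 0.02 m/s and contact force between post_blue and the fingers below 0.1 N and distance of each of post_red, post_yellow from where it was at the start of the episode below 0.01 m) or (horizontal distance between base_b and mat below 0.05 m and horizontal distance between post_red and base_b_hole0 below 0.003 m and z of post_red in the frame of base_b_hole0 below 0.002 m and angle between post_red's own z axis and vertical below 0.05 rad and linear speed of post_red below 0.02 m/s and contact force between post_red and the fingers below 0.1 N and distance of each of post_yellow, post_blue from where it was at the start of the episode below 0.01 m) or (horizontal distance between base_c and mat below 0.05 m and horizontal distance between post_yellow and base_c_hole0 below 0.003 m and z of post_yellow in the frame of base_c_hole0 below 0.002 m and angle between post_yellow's own z axis and vertical below 0.05 rad and linear speed of post_yellow below 0.02 m/s and contact force between post_yellow and the fingers below 0.1 N and distance of each of post_red, post_blue from where it was at the start of the episode below 0.01 m))); the robot touches nothing.
It fails at once if the rod presses on a base with more than 35 N (contact force between rod and base_a above 35 N or contact force between rod and base_b above 35 N or contact force between rod and base_c above 35 N).
It fails at once if a post presses on a base with more than 35 N (contact force between any of post_red, post_yellow, post_blue and base_a above 35 N or contact force between any of post_red, post_yellow, post_blue and base_b above 35 N or contact force between any of post_red, post_yellow, post_blue and base_c above 35 N).
It fails at once if a post that does not match is put into the hole of the base on the mat (4 mm or more) ((horizontal distance between base_a and mat below 0.05 m and horizontal distance between post_red and base_a_hole0 below 0.008 m and height (world z) of post_red below 0.067 m) or (horizontal distance between base_a and mat below 0.05 m and horizontal distance between post_yellow and base_a_hole0 below 0.008 m and height (world z) of post_yellow below 0.077 m) or (horizontal distance between base_b and mat below 0.05 m and horizontal distance between post_yellow and base_b_hole0 below 0.008 m and height (world z) of post_yellow below 0.077 m) or (horizontal distance between base_b and mat below 0.05 m and horizontal distance between post_blue and base_b_hole0 below 0.008 m and height (world z) of post_blue below 0.087 m) or (horizontal distance between base_c and mat below 0.05 m and horizontal distance between post_red and base_c_hole0 below 0.008 m and height (world z) of post_red below 0.067 m) or (horizontal distance between base_c and mat below 0.05 m and horizontal distance between post_blue and base_c_hole0 below 0.008 m and height (world z) of post_blue below 0.087 m)).
It fails at once if a bystander is moved by more than 20 mm (distance of any of colander, pestle, canister, bowl, whisk from where it was at the start of the episode above 0.02 m).
It also fails if it takes over 72 s, if anything falls off the work surface, if the arm or the gripper's body presses on something with over 40 N, if the wrist force passes 120 N, or if a joint passes its speed limit or range.

## Working session

There is one attempt and no reset: what is moved stays moved. The work goes in short steps, Python scripts to look and compute and a tool call to move; the robot and the scene stay as the last step left them, time stands still between calls to the robot, and variables do not carry over. Pictures are saved under pics/ and viewed, at most 10 in all, crops included, and the job is handed in when it is done.

```bash
ls; mkdir -p pics; python3 - <<'E'
from workcell import env
import cv2
for n in("side","top"):
    cv2.imwrite(f"pics/{n}0.png",env.grab_frame(n)); m=env.camera_model(n); print(n,{k:(v.tolist() if hasattr(v,'tolist') else v) for k,v in m.items()})
print(env.state())
E
```

```text
pics
workcell.py
side {'fx': 350.71457743163177, 'fy': 350.71457743163177, 'cx': 259.89172258366744, 'cy': 191.82557580729966, 'D': [-0.06243468122034631, 0.0, 0.0, 0.0, 0.0], 'T': [[-0.9914882523487758, 0.09118337230542031, -0.09293351424207119, 472.6018197511207], [-0.13006984590265364, -0.6622812779537776, 0.7378789494617466, 834.7240829278343], [0.00573416438812836, 0.7436861579234362, 0.6685043140263551, 828.2643524130576], [0.0, 0.0, 0.0, 1.0]]}
top {'fx': 377.53933309165205, 'fy': 377.53933309165205, 'cx': 255.93680244786628, 'cy': 191.33036272132503, 'D': [-0.061204345808504576, 0.0, 0.0, 0.0, 0.0], 'T': [[-0.016006147615527506, 0.9804634649787071, -0.19604896602751415, 270.60739597841314], [-0.9998632677045066, -0.014880877518939403, 0.007211475544739365, 28.192058064482747], [0.0041532076490342395, 0.19613758774445497, 0.9805675894807101, 1476.0305876261948], [0.0, 0.0, 0.0, 1.0]]}
{'time_s': 0.1, 'qpos': array([ 7.49994346e+01,  1.83473897e+01,  8.96996544e+01,  1.13690013e-03,
        7.20436564e+01, -1.14759016e+00]), 'qvel': array([-0.05459607, -0.04534549, -0.15176099, -0.02894337, -0.04196648,
        0.00111537]), 'effort': array([-2.45046194e-04, -4.13329983e+01, -2.32509291e+01,  7.28126569e-02,
        4.22141387e-02, -6.00820863e-05]), 'ee_pos': array([137.56511807, 557.83517744, 213.20863687]), 'ee_rot': array([-1.79909339e+02, -2.89729011e-03,  1.66146671e+02]), 'force': array([ 0.04234917, -0.03904611, -0.47444456]), 'torque': array([ 0.0102667 ,  0.03502795, -0.03477991]), 'gripper_force': 0.0, 'gripper_width': 91.20695530283267}
```

View pics/side0.png

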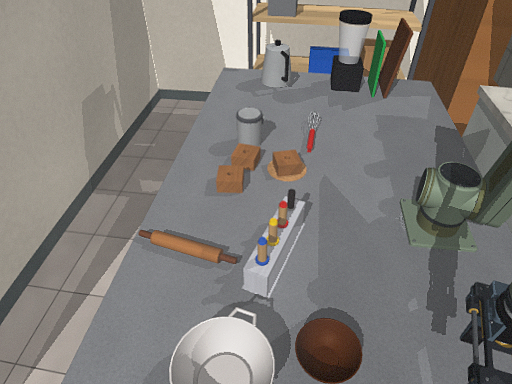

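View pics/top0.png

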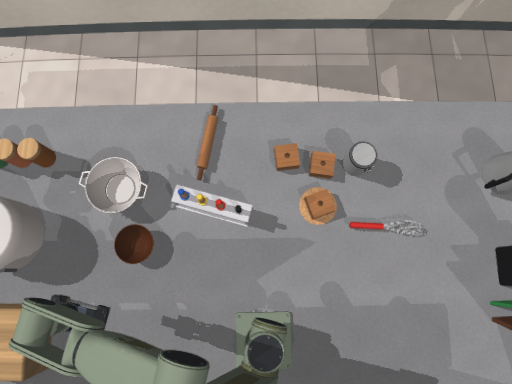

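The side view shows the base on the mat at about (287,163), the rod handle at (291,199), and red, yellow and blue posts at (283,212), (273,230) and (262,250). In the top view the mat base hole is near (320,204) and the rack runs from (178,195) to (250,212). The rod is at (238,209), red at (220,204), yellow at (201,200) and blue at (184,194).

```bash
cat > h.py <<'E'
import numpy as np,cv2
from workcell import env
def ray(n,uv):
    m=env.camera_model(n);K=np.array([[m["fx"],0,m["cx"]],[0,m["fy"],m["cy"]],[0,0,1]])
    p=cv2.undistortPoints(np.array([[uv]],float),K,np.array(m["D"],float))[0,0]
    T=np.array(m["T"]);d=T[:3,:3]@[p[0],-p[1],-1];return T[:3,3],d/np.linalg.norm(d)
def plane(n,uv,z):
    o,d=ray(n,uv);return o+d*(z-o[2])/d[2]
def tri(a,b):
    o1,d1=ray("side",a);o2,d2=ray("top",b)
    s=np.linalg.lstsq(np.c_[d1,-d2],o2-o1,rcond=None)[0]
    p,q=o1+d1*s[0],o2+d2*s[1];return (p+q)/2,np.linalg.norm(p-q)
def project(n,P):
    m=env.camera_model(n);T=np.array(m["T"]);c=T[:3,:3].T@(np.array(P,float)-T[:3,3])
    K=np.array([[m["fx"],0,m["cx"]],[0,m["fy"],m["cy"]],[0,0,1]])
    return cv2.projectPoints(np.array([[[c[0],-c[1],-c[2]]]]),np.zeros(3),np.zeros(3),K,np.array(m["D"],float))[0].ravel()
E
python3 - <<'E'
import cv2,numpy as np
s=cv2.imread("pics/side0.png");t=cv2.imread("pics/top0.png")
a=cv2.resize(s[140:300,210:320],None,fx=4,fy=4,interpolation=cv2.INTER_CUBIC)[:600]
b=cv2.resize(t[140:240,170:350],None,fx=4.4,fy=4.4,interpolation=cv2.INTER_CUBIC)
cv2.imwrite("pics/a.png",a);cv2.imwrite("pics/b.png",b)
E
```

```text
(no output)
```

View pics/a.png

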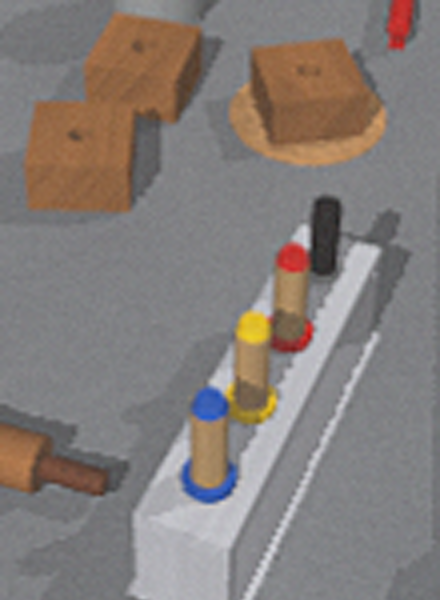

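View pics/b.png

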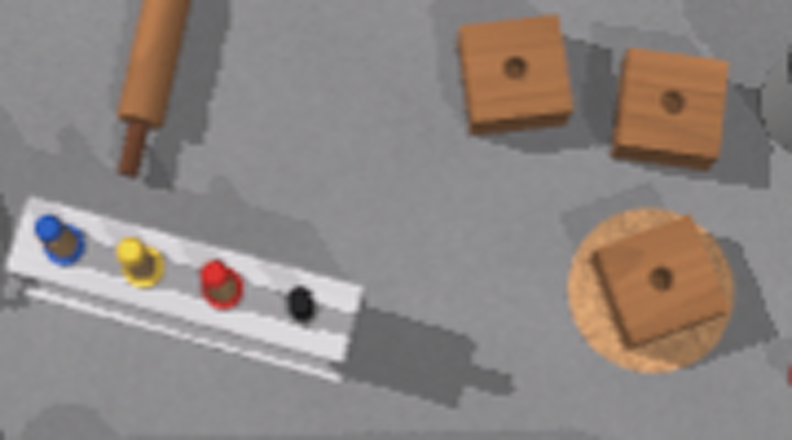

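Crop a (x4, origin (210,140)) shows the mat base hole at (309,71), the black handle at (325,235), and caps at red (292,258), yellow (252,328) and blue (209,405). Crop b (x4.4, origin (170,140)) shows the hole at (661,279), the handle at (301,304), and caps at red (213,272), yellow (131,250) and blue (49,228).

```bash
cat >> h.py <<'E'
def blob(mask,seed,r=14):
    m=mask.astype(float);v,u=np.mgrid[:m.shape[0],:m.shape[1]]
    m=m*(np.hypot(u-seed[0],v-seed[1])<r)
    n,l,st,c=cv2.connectedComponentsWithStats((m>0).astype(np.uint8))
    return min((np.hypot(*(c[i]-seed)),tuple(c[i].round(2)),st[i].tolist()) for i in range(1,n))[1:] 
def darkc(img,seed,r=4):
    # darkness-weighted centroid
    g=cv2.cvtColor(img,cv2.COLOR_BGR2GRAY).astype(float);v,u=np.mgrid[:g.shape[0],:g.shape[1]]
    w=(np.hypot(u-seed[0],v-seed[1])<r); b=np.median(g[w]);k=np.clip(b-8-g,0,None)*w
    return np.array([(k*u).sum(),(k*v).sum()])/k.sum()
E
python3 - <<'E'
from h import *
s=cv2.imread("pics/side0.png");t=cv2.imread("pics/top0.png")
ca=lambda x,y:np.array([(x+.5)/4-.5+210,(y+.5)/4-.5+140]);cb=lambda x,y:np.array([(x+.5)/4.4-.5+170,(y+.5)/4.4-.5+140])
hs,ht=darkc(s,ca(309,71)),darkc(t,cb(661,279))
print("hole",hs,ht,tri(hs,ht),plane("side",hs,52),plane("top",ht,52))
for nm,a,b in(("red",(292,258),(213,272)),("yel",(252,328),(131,250)),("blu",(209,405),(49,228))):
    P=tri(ca(*a),cb(*b));print(nm,P[0].round(1),P[1].round(1))
# collar ellipses
for nm,a,b in(("redcol",(290,333),(222,287)),("yelcol",(251,404),(141,265)),("blucol",(209,482),(62,243))):
    P=tri(ca(*a),cb(*b));print(nm,P[0].round(1),P[1].round(1))
gs=cv2.cvtColor(s,6);gt=cv2.cvtColor(t,6)
bs=blob(gs<60,ca(325,235));bt=blob(gt<60,cb(301,304),8);print(bs,bt)
# handle top centre: end of blob
P=tri(ca(327,204),cb(300,300));print("rodtop~",P)
print("rod centroid",tri(bs[0],bt[0]))
# rack plate corners by hand (crop b / crop a), z should be 95
for a,b in(((134,515),(9,270)),((232,543),(9+0,270)),((380,247),(343,361)),((303,226),(363,290))):
    print("corner",plane("side",ca(*a),95).round(1),plane("top",cb(*b),95).round(1))
hsv=cv2.cvtColor(s,40)
# mat
hsv=cv2.cvtColor(t,40);m=(hsv[...,0]>8)&(hsv[...,0]<20)&(hsv[...,1]>60);bb=blob(m,ht,25);print("mat",bb,plane("top",bb[0],2))
E
```

```text
hole [286.45070423 157.3943662 ] [320.18691589 202.63317757] (array([ 507.62767626, -228.15423711,   50.24817907]), np.float64(0.12705254655491055)) [ 507.48627924 -225.73901667   52.        ] [ 507.40044205 -227.84768256   52.        ]
red [496.9 152.  172.8] 0.5
yel [516.6 217.9 170.7] 0.5
blu [535.8 284.3 169.7] 0.7
redcol [495.7 151.5  99.1] 2.6
yelcol [516.  219.8  98.6] 1.9
blucol [536.  287.2  97.4] 1.9
((np.float64(290.91), np.float64(198.73)), [288, 190, 7, 19, 108]) ((np.float64(237.97), np.float64(208.79)), [236, 206, 5, 7, 29])
rodtop~ (array([475.95051142,  83.16836188, 162.84154139]), np.float64(1.7254417555656196))
rod centroid (array([476.1433713 ,  83.95936657, 132.26955874]), np.float64(0.1483615966477145))
corner [578.9 317.5  95. ] [514.9 332.1  95. ]
corner [515.2 330.   95. ] [514.9 332.1  95. ]
corner [434.1  49.9  95. ] [433.6  50.6  95. ]
corner [494.   34.3  95. ] [493.4  33.   95. ]
mat ((np.float64(317.44), np.float64(205.59)), [299, 187, 38, 38, 1120]) [ 504.02101843 -225.33280484    2.        ]
```

Careful with the scale: shifts go in shares of 50 mm and turns go in shares of 180 degrees. That gives: 8.4 degrees is 0.0467.

```bash
cat >> h.py <<'E'
from scipy.spatial.transform import Rotation as Ro
def off(P,yaw=73.6):
    s=env.state();R=Ro.from_euler("xyz",s["ee_rot"],degrees=True);D=Ro.from_euler("xyz",[180,0,yaw],degrees=True)
    print("t",s["time_s"],"p",s["ee_pos"].round(2),"r",s["ee_rot"].round(2),"F",s["force"].round(2),"w",round(s["gripper_width"],2))
    print("rotvec",(R.inv()*D).as_rotvec(degrees=True).round(2),"shift(now)",R.inv().apply(np.array(P)-s["ee_pos"]).round(2),"shift(after)",D.inv().apply(np.array(P)-s["ee_pos"]).round(2))
E
```

Call:
drive_effector(
  increments=[0,0,0,0,0,0.0467,0,0,0,0,0,0.0467,0,0,0,0,0,0.0467,0,0,0,0,0,0.0467,0,0,0,0,0,0.0467,0,0,0,0,0,0.0467,0,0,0,0,0,0.0467,0,0,0,0,0,0.0467],
  jaw=60,
  squeeze=20,
)

```text
time_s: 0.9
ee_pos: [137.6, 558.0, 213.5]
ee_rot: [-180.0, 0.1, 98.6]
force: [1.1, -0.2, 0.1]
gripper_width: 60.3
gripper_force: 0.0
```

Call:
drive_effector(
  increments=[0,0,0,0,0,0.0467,0,0,0,0,0,0.0467,0,0,0,0,0,0.0467,0,0,0,0,0,0],
)

```text
time_s: 1.3
ee_pos: [137.6, 558.0, 213.5]
ee_rot: [180.0, 0.1, 73.8]
force: [-0.3, -0.0, -0.3]
gripper_width: 59.7
gripper_force: 0.0
```

```bash
python3 -c "
from h import *
off([476.3,83.7,200])"
```

```text
t 1.3 p [137.62 558.   213.52] r [1.800e+02 5.000e-02 7.376e+01] F [-0.31 -0.03 -0.27] w 59.68
rotvec [0.   0.05 0.16] shift(now) [-360.66  457.79   13.89] shift(after) [-359.38  458.81   13.52]
```

To row units: 38 mm is 0.76, -30 mm is -0.6.

Call:
drive_effector(
  increments=[-0.6,0.76,0,0,0,0,-0.6,0.76,0,0,0,0,-0.6,0.76,0,0,0,0,-0.6,0.76,0,0,0,0,-0.6,0.76,0,0,0,0,-0.6,0.76,0,0,0,0,-0.6,0.76,0,0,0,0,-0.6,0.76,0,0,0,0],
)

```text
time_s: 2.1
ee_pos: [363.0, 241.0, 214.0]
ee_rot: [180.0, -0.0, 74.0]
force: [1.1, 0.6, 0.5]
gripper_width: 60.2
gripper_force: 0.0
```

Call:
drive_effector(
  increments=[-0.6,0.76,0,0,0,0,-0.6,0.76,0,0,0,0,-0.6,0.76,0,0,0,0,-0.6,0.76,0.04,0,0,0,0,0.02,0.1,0,0,0,0,0,0.1,0,0,0,0,0,0,0,0,0],
)

```text
time_s: 2.8
ee_pos: [474.3, 85.3, 200.9]
ee_rot: [-179.8, 0.0, 73.9]
force: [-0.4, 0.0, -0.5]
gripper_width: 60.0
gripper_force: 0.0
```

```bash
python3 -c "
from h import *
off([476.3,83.7,121])
for n in('side','top'): cv2.imwrite(f'pics/{n}1.png',env.grab_frame(n))
"
```

```text
t 2.8 p [474.3   85.34 200.89] r [-1.7984e+02  4.0000e-02  7.3860e+01] F [-0.39  0.   -0.49] w 59.98
rotvec [-0.16  0.04  0.26] shift(now) [-0.97  2.6  79.88] shift(after) [-1.01  2.38 79.89]
```

To row units: 20 mm is 0.4, 2.4 mm is 0.048.

Call:
drive_effector(
  increments=[-0.02,0.048,0.4,0,0,0,0,0,0.4,0,0,0,0,0,0.4,0,0,0,0,0,0.4,0,0,0,0,0,0,0,0,0,0,0,0,0,0,0],
)

```text
time_s: 3.5
ee_pos: [477.6, 84.0, 122.5]
ee_rot: [180.0, -0.0, 73.9]
force: [0.8, 0.9, 0.0]
gripper_width: 59.8
gripper_force: 0.0
```

```bash
python3 -c "
from h import *
off([476.3,83.7,121])
for n in('side','top'): cv2.imwrite(f'pics/{n}2.png',env.grab_frame(n))
a=cv2.resize(cv2.imread('pics/side2.png')[150:280,230:340],None,fx=3.6,fy=3.6,interpolation=2)
b=cv2.resize(cv2.imread('pics/top2.png')[150:260,180:290],None,fx=3.6,fy=3.6,interpolation=2)
o=np.zeros((480,800,3),np.uint8);o[:468,:396]=a[:468];o[:396,402:798]=b;cv2.imwrite('pics/c.png',o)"
```

```text
t 3.5 p [477.59  84.04 122.49] r [ 1.7998e+02 -2.0000e-02  7.3860e+01] F [0.8  0.86 0.01] w 59.81
rotvec [ 0.02 -0.02  0.26] shift(now) [-0.68 -1.15  1.49] shift(after) [-0.69 -1.14  1.49]
```

View pics/c.png

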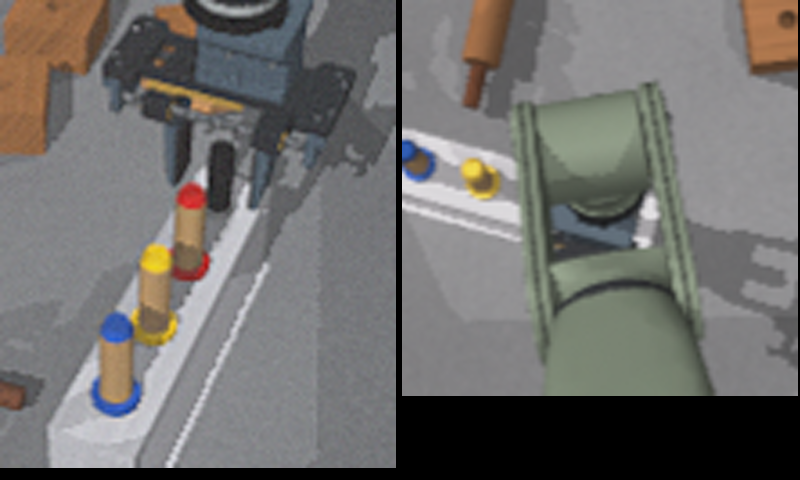

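The rod handle (220,175 in the crop) stands between the two fingers (175 and 262), so I'll close on it.

Call:
drive_effector(
  increments=[0,0,0,0,0,0,0,0,0,0,0,0,0,0,0,0,0,0,0,0,0,0,0,0,0,0,0,0,0,0,0,0,0,0,0,0],
  jaw=10,
  squeeze=25,
)

```text
time_s: 4.2
ee_pos: [477.6, 83.1, 122.0]
ee_rot: [-180.0, -0.0, 73.7]
force: [-0.4, -0.0, 0.1]
gripper_width: 21.8
gripper_force: 25.0
```

```bash
python3 -c "
from h import *
off([476.3,83.7,121]); print(env.state()['torque'])"
```

```text
t 4.2 p [477.61  83.11 121.97] r [-179.99   -0.     73.74] F [-0.39 -0.05  0.09] w 21.75
rotvec [-0.01 -0.    0.14] shift(now) [ 0.2  -1.43  0.97] shift(after) [ 0.2  -1.43  0.97]
[-0.06066901  0.16301648 -0.00434225]
```

To row units: -25 mm is -0.5, -15 mm is -0.3.

Call:
drive_effector(
  increments=[0,0,-0.1,0,0,0,0,0,-0.3,0,0,0,0,0,-0.5,0,0,0,0,0,-0.5,0,0,0,0,0,-0.5,0,0,0,0,0,-0.2,0,0,0,0,0,0,0,0,0,0,0,0,0,0,0],
)

```text
time_s: 5.0
ee_pos: [477.0, 83.0, 225.9]
ee_rot: [-179.9, 0.0, 73.7]
force: [-1.6, 0.5, -1.0]
gripper_width: 21.2
gripper_force: 25.0
```

```bash
python3 -c "
from h import *
off([507.5,-227.5,180])"
```

```text
t 5.0 p [477.    83.01 225.91] r [-1.799e+02  4.000e-02  7.375e+01] F [-1.58  0.49 -1.01] w 21.22
rotvec [-0.1   0.04  0.15] shift(now) [-289.53  116.27   45.92] shift(after) [-289.27  116.93   45.91]
```

To row units: -35 mm is -0.7, -30 mm is -0.6.

Call:
drive_effector(
  increments=[-0.3,0.12,0,0,0,0,-0.6,0.24,0,0,0,0,-0.7,0.28,0,0,0,0,-0.7,0.28,0,0,0,0,-0.7,0.28,0,0,0,0,-0.7,0.28,0,0,0,0,-0.7,0.28,0,0,0,0,-0.7,0.28,0,0,0,0],
)

```text
time_s: 5.8
ee_pos: [503.3, -191.5, 225.0]
ee_rot: [-179.8, -0.0, 73.7]
force: [-0.2, 0.8, -0.8]
gripper_width: 21.6
gripper_force: 25.0
```

Call:
drive_effector(
  increments=[-0.4,0.18,0.1,0,0,0,-0.29,0.11,0.2,0,0,0,0,0,0.2,0,0,0,0,0,0.2,0,0,0,0,0,0.1,0,0,0,0,0,0,0,0,0,0,0,0,0,0,0],
)

```text
time_s: 6.5
ee_pos: [508.7, -226.6, 187.2]
ee_rot: [180.0, -0.0, 73.8]
force: [0.5, 0.1, -1.4]
gripper_width: 21.7
gripper_force: 25.0
```

```bash
python3 -c "
from h import *
off([507.5,-227.5,180])
for n in('side','top'): cv2.imwrite(f'pics/{n}3.png',env.grab_frame(n))
a=cv2.resize(cv2.imread('pics/side3.png')[80:190,240:330],None,fx=4.4,fy=4.4,interpolation=2)
b=cv2.resize(cv2.imread('pics/top3.png')[140:250,270:360],None,fx=4.4,fy=4.4,interpolation=2)
o=np.zeros((484,800,3),np.uint8);o[:,:396]=a[:484];o[:,402:798]=b;cv2.imwrite('pics/d.png',o)"
```

```text
t 6.5 p [ 508.71 -226.62  187.16] r [ 1.7998e+02 -1.0000e-02  7.3810e+01] F [ 0.47  0.12 -1.37] w 21.71
rotvec [ 0.02 -0.01  0.21] shift(now) [-1.18 -0.92  7.16] shift(after) [-1.19 -0.92  7.16]
```

View pics/d.png

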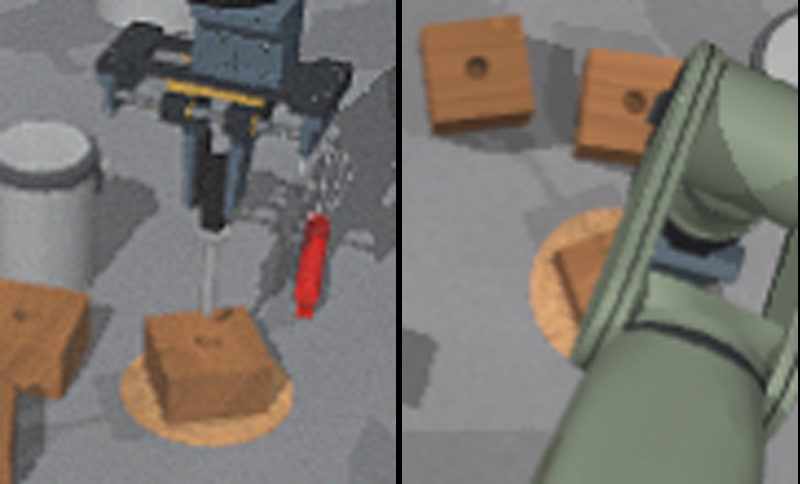

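The rod is held with its collar at (213,230) and tip at (207,312) in the crop, just above the hole at (209,341). I'll check its tilt and offset against projections.

```bash
python3 -c "
from h import *
f=lambda P:((project('side',P)-[240,80]+.5)*4.4-.5).round(1)
for z in(80,160,168,220): print(z,f([508.7,-226.6,z]))
print('hole px',f([507.5,-227.8,52]))
for k in((1,0),(0,1)): print(k,f([508.7+10*k[0],-226.6+10*k[1],80])-f([508.7,-226.6,80]))
s=cv2.imread('pics/side3.png');hs=darkc(s,((209.5/4.4-.5+240),(341.5/4.4-.5+80)));print(hs,((hs-[240,80]+.5)*4.4-.5))"
```

```text
80 [206.6 314.4]
160 [212.1 232.5]
168 [212.7 224. ]
220 [216.6 166.5]
hole px [206.2 340.8]
(1, 0) [-12.  -1.]
(0, 1) [-0.9  6.9]
[286.32051282 157.32051282] [205.51025641 341.91025641]
```

To row units: 10 mm is 0.2, 3 mm is 0.06.

Call:
drive_effector(
  increments=[-0.014,-0.02,0.2,0,0,0,0,0,0.2,0,0,0,0,0,0.06,0,0,0,0,0,0,0,0,0,0,0,0,0,0,0],
)

```text
time_s: 7.1
ee_pos: [507.4, -227.9, 163.8]
ee_rot: [-180.0, -0.0, 73.7]
force: [0.2, 0.2, -1.4]
gripper_width: 21.6
gripper_force: 25.0
```

Call:
drive_effector(
  increments=[0,0,0.04,0,0,0,0,0,0.04,0,0,0,0,0,0.04,0,0,0,0,0,0.04,0,0,0,0,0,0,0,0,0],
)

```text
time_s: 7.6
ee_pos: [507.1, -227.7, 155.6]
ee_rot: [-180.0, -0.0, 73.7]
force: [-0.7, 1.1, -0.4]
gripper_width: 21.4
gripper_force: 25.0
```

Tip is at about 48.6 mm, below the mouth and with no contact.

To row units: 4 mm is 0.08.

Call:
drive_effector(
  increments=[0,0,0.08,0,0,0,0,0,0.08,0,0,0,0,0,0.08,0,0,0,0,0,0,0,0,0],
)

```text
time_s: 8.0
ee_pos: [506.9, -227.6, 143.1]
ee_rot: [-179.9, -0.0, 73.7]
force: [0.1, -0.1, -1.0]
gripper_width: 21.3
gripper_force: 25.0
```

Call:
drive_effector(
  increments=[0,0,0.02,0,0,0,0,0,0.02,0,0,0,0,0,0.02,0,0,0,0,0,0,0,0,0],
)

```text
time_s: 8.4
ee_pos: [507.3, -227.8, 140.8]
ee_rot: [-180.0, -0.0, 73.7]
force: [-0.1, -0.4, -0.8]
gripper_width: 21.6
gripper_force: 25.0
```

Call:
drive_effector(
  increments=[0,0,0.02,0,0,0,0,0,0.02,0,0,0,0,0,0,0,0,0],
)

```text
time_s: 8.7
ee_pos: [507.3, -227.7, 138.8]
ee_rot: [-180.0, -0.0, 73.7]
force: [-0.4, 0.2, -0.7]
gripper_width: 21.4
gripper_force: 25.0
```

To row units: 1 mm is 0.02.

Call:
drive_effector(
  increments=[0,0,0.02,0,0,0,0,0,0.02,0,0,0,0,0,0,0,0,0],
)

```text
time_s: 9.0
ee_pos: [507.3, -227.8, 136.8]
ee_rot: [-180.0, -0.0, 73.7]
force: [-0.8, -0.6, -1.0]
gripper_width: 21.5
gripper_force: 25.0
```

Call:
drive_effector(
  increments=[0,0,0.02,0,0,0,0,0,0.02,0,0,0,0,0,0,0,0,0],
)

```text
time_s: 9.3
ee_pos: [507.2, -227.7, 134.7]
ee_rot: [-180.0, -0.0, 73.7]
force: [0.1, -0.0, -1.0]
gripper_width: 21.3
gripper_force: 25.0
```

Not the 20 mm hole. Going on toward 30 (TCP about 129).

To row units: 1.5 mm is 0.03.

Call:
drive_effector(
  increments=[0,0,0.03,0,0,0,0,0,0.03,0,0,0,0,0,0,0,0,0],
)

```text
time_s: 9.6
ee_pos: [507.2, -227.7, 131.6]
ee_rot: [-180.0, -0.0, 73.7]
force: [-0.4, 1.0, -1.3]
gripper_width: 21.6
gripper_force: 25.0
```

Call:
drive_effector(
  increments=[0,0,0.02,0,0,0,0,0,0.02,0,0,0,0,0,0,0,0,0],
)

```text
time_s: 9.9
ee_pos: [507.2, -227.7, 129.7]
ee_rot: [-180.0, -0.0, 73.7]
force: [-0.3, 0.7, -0.2]
gripper_width: 21.7
gripper_force: 25.0
```

Call:
drive_effector(
  increments=[0,0,0.02,0,0,0,0,0,0.02,0,0,0,0,0,0,0,0,0],
)

```text
time_s: 10.2
ee_pos: [507.2, -227.7, 127.7]
ee_rot: [-180.0, -0.0, 73.7]
force: [-0.3, -0.6, -1.5]
gripper_width: 22.0
gripper_force: 25.0
```

To row units: 1 mm is 0.02.

Call:
drive_effector(
  increments=[0,0,0.02,0,0,0,0,0,0.02,0,0,0,0,0,0,0,0,0],
)

```text
time_s: 10.5
ee_pos: [507.2, -227.8, 125.7]
ee_rot: [-180.0, -0.0, 73.7]
force: [-0.2, 1.2, -1.4]
gripper_width: 21.4
gripper_force: 25.0
```

Call:
drive_effector(
  increments=[0,0,0.02,0,0,0,0,0,0.02,0,0,0,0,0,0,0,0,0],
)

```text
time_s: 10.8
ee_pos: [507.2, -227.7, 123.7]
ee_rot: [-180.0, -0.0, 73.7]
force: [0.6, 1.1, -1.4]
gripper_width: 21.5
gripper_force: 25.0
```

To row units: 1 mm is 0.02.

Call:
drive_effector(
  increments=[0,0,0.02,0,0,0,0,0,0.02,0,0,0,0,0,0.02,0,0,0,0,0,0,0,0,0],
)

```text
time_s: 11.2
ee_pos: [507.2, -227.7, 120.7]
ee_rot: [-180.0, -0.0, 73.7]
force: [0.1, 0.6, -0.1]
gripper_width: 21.6
gripper_force: 25.0
```

Call:
drive_effector(
  increments=[0,0,0.02,0,0,0,0,0,0,0,0,0],
)

```text
time_s: 11.4
ee_pos: [507.3, -227.8, 119.8]
ee_rot: [-180.0, -0.0, 73.7]
force: [0.7, -0.1, -0.4]
gripper_width: 21.8
gripper_force: 25.0
```

Call:
drive_effector(
  increments=[0,0,0.02,0,0,0,0,0,0,0,0,0],
)

```text
time_s: 11.6
ee_pos: [507.4, -227.8, 119.0]
ee_rot: [180.0, -0.0, 73.7]
force: [0.8, -0.5, -0.3]
gripper_width: 21.4
gripper_force: 25.0
```

To row units: 0.7 mm is 0.014.

Call:
drive_effector(
  increments=[0,0,0.014,0,0,0,0,0,0,0,0,0],
)

```text
time_s: 11.8
ee_pos: [507.5, -227.9, 118.9]
ee_rot: [180.0, 0.0, 73.8]
force: [-1.1, 0.2, 3.6]
gripper_width: 21.5
gripper_force: 25.0
```

Call:
drive_effector(
  increments=[0,0,0.014,0,0,0,0,0,0,0,0,0],
)

```text
time_s: 12.0
ee_pos: [507.7, -227.9, 118.8]
ee_rot: [179.9, 0.0, 73.7]
force: [-2.0, 0.7, 7.9]
gripper_width: 21.4
gripper_force: 25.0
```

Bottom felt at TCP z 118.8, tip about 12 mm over the counter. The hole is 40 deep, so the post is blue. Now taking the rod back.

To row units: -25 mm is -0.5, -20 mm is -0.4.

Call:
drive_effector(
  increments=[0,0,0,0,0,0,0,0,-0.1,0,0,0,0,0,-0.4,0,0,0,0,0,-0.5,0,0,0,0,0,-0.5,0,0,0,0,0,-0.5,0,0,0,0,0,-0.18,0,0,0,0,0,0,0,0,0],
)

```text
time_s: 12.8
ee_pos: [507.9, -228.0, 227.3]
ee_rot: [179.9, 0.0, 73.7]
force: [0.4, 0.1, -1.9]
gripper_width: 21.3
gripper_force: 25.0
```

```bash
python3 -c "
from h import *
off([477.3,83.1,226])"
```

```text
t 12.8 p [ 507.85 -228.03  227.32] r [1.7987e+02 2.0000e-02 7.3750e+01] F [ 0.37  0.11 -1.95] w 21.31
rotvec [0.13 0.02 0.15] shift(now) [ 290.15 -116.41    0.97] shift(after) [ 289.85 -117.15    1.32]
```

To row units: 35 mm is 0.7, 30 mm is 0.6.

Call:
drive_effector(
  increments=[0.3,-0.12,0,0,0,0,0.6,-0.24,0,0,0,0,0.7,-0.28,0,0,0,0,0.7,-0.28,0,0,0,0,0.7,-0.28,0,0,0,0,0.7,-0.28,0,0,0,0,0.7,-0.28,0,0,0,0,0.7,-0.28,0,0,0,0],
)

```text
time_s: 13.6
ee_pos: [478.7, 47.8, 224.8]
ee_rot: [-179.8, 0.0, 73.8]
force: [0.6, -0.4, -2.0]
gripper_width: 21.5
gripper_force: 25.0
```

Call:
drive_effector(
  increments=[0.5,-0.2,0,0,0,0,0.2,-0.088,0,0,0,0,0,0,0,0,0,0,0,0,0,0,0,0,0,0,0,0,0,0],
)

```text
time_s: 14.1
ee_pos: [476.7, 82.2, 226.2]
ee_rot: [-180.0, 0.0, 73.7]
force: [0.1, -0.7, -1.4]
gripper_width: 21.5
gripper_force: 25.0
```

```bash
python3 -c "
from h import *
off([477.6,83.1,210])
s=env.grab_frame('side');f=lambda P:project('side',P).round(2)
p=env.state()['ee_pos']
for z in(p[2]-107,p[2]-27): print(z,f([p[0],p[1],z]))
a=cv2.resize(s[130:240,245:335],None,fx=5,fy=5,interpolation=2);cv2.imwrite('pics/e.png',a)"
```

```text
t 14.1 p [476.67  82.15 226.21] r [-1.7997e+02  4.0000e-02  7.3670e+01] F [ 0.13 -0.69 -1.38] w 21.51
rotvec [-0.03  0.04  0.07] shift(now) [ 1.18  0.63 16.21] shift(after) [ 1.17  0.62 16.21]
119.31908905073004 [290.42 201.5 ]
199.31908905073004 [292.25 180.67]
```

View pics/e.png

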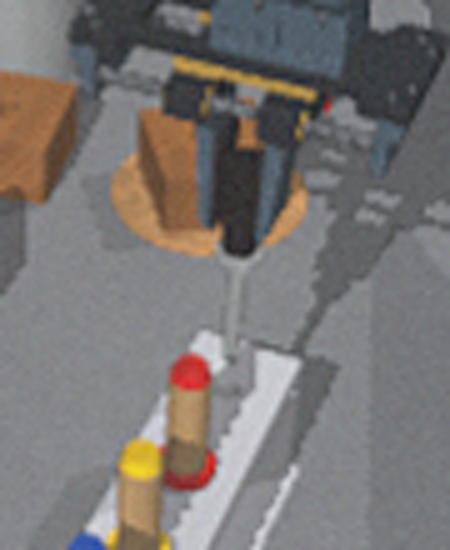

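The rod is upright, its tip at (232,358) in the crop, over the rod slot near (236,375). Lowering.

To row units: 10 mm is 0.2, 1.2 mm is 0.024.

Call:
drive_effector(
  increments=[0.024,0.016,0.1,0,0,0,0,0,0.2,0,0,0,0,0,0.1,0,0,0,0,0,0,0,0,0,0,0,0,0,0,0],
)

```text
time_s: 14.65
ee_pos: [477.8, 84.0, 206.3]
ee_rot: [-180.0, 0.0, 73.7]
force: [0.2, 0.7, -2.7]
gripper_width: 21.7
gripper_force: 25.0
```

Call:
drive_effector(
  increments=[0,0,0.08,0,0,0,0,0,0.08,0,0,0,0,0,0.08,0,0,0,0,0,0,0,0,0],
)

```text
time_s: 15.05
ee_pos: [477.4, 84.1, 193.9]
ee_rot: [-179.9, 0.0, 73.7]
force: [0.1, -0.2, -1.7]
gripper_width: 21.3
gripper_force: 25.0
```

To row units: 10 mm is 0.2, 5 mm is 0.1.

Call:
drive_effector(
  increments=[-0.016,0,0.1,0,0,0,0,0,0.2,0,0,0,0,0,0.2,0,0,0,0,0,0.2,0,0,0,0,0,0,0,0,0],
)

```text
time_s: 15.55
ee_pos: [476.3, 83.1, 157.6]
ee_rot: [-179.8, 0.1, 73.7]
force: [0.8, -0.1, -0.4]
gripper_width: 21.6
gripper_force: 25.0
```

Call:
drive_effector(
  increments=[0,0,0.2,0,0,0,0,0,0.2,0,0,0,0,0,0.16,0,0,0,0,0,0.08,0,0,0,0,0,0,0,0,0],
)

```text
time_s: 16.05
ee_pos: [477.2, 83.3, 126.8]
ee_rot: [-179.9, 0.0, 73.7]
force: [-0.5, 0.1, -1.1]
gripper_width: 21.4
gripper_force: 25.0
```

To row units: 2 mm is 0.04, 1.5 mm is 0.03.

Call:
drive_effector(
  increments=[0,0,0.04,0,0,0,0,0,0.03,0,0,0,0,0,0,0,0,0],
)

```text
time_s: 16.35
ee_pos: [477.7, 83.4, 124.1]
ee_rot: [180.0, -0.0, 73.7]
force: [0.6, -1.4, -0.7]
gripper_width: 21.5
gripper_force: 25.0
```

Call:
drive_effector(
  increments=[0,0,0.02,0,0,0,0,0,0,0,0,0,0,0,0,0,0,0],
)

```text
time_s: 16.65
ee_pos: [477.7, 83.4, 123.1]
ee_rot: [180.0, -0.0, 73.7]
force: [-0.5, 0.2, -1.2]
gripper_width: 21.6
gripper_force: 25.0
```

To row units: 0.9 mm is 0.018.

Call:
drive_effector(
  increments=[0,0,0.018,0,0,0,0,0,0,0,0,0,0,0,0,0,0,0],
)

```text
time_s: 16.95
ee_pos: [477.6, 83.3, 122.1]
ee_rot: [180.0, -0.0, 73.7]
force: [-0.2, -0.1, -0.9]
gripper_width: 21.7
gripper_force: 25.0
```

Call:
drive_effector(
  increments=[0,0,0,0,0,0,0,0,0,0,0,0,0,0,0,0,0,0,0,0,0,0,0,0],
  jaw=60,
)

```text
time_s: 17.35
ee_pos: [477.7, 83.4, 122.2]
ee_rot: [180.0, -0.0, 73.7]
force: [0.2, -0.2, -0.6]
gripper_width: 50.6
gripper_force: 0.0
```

Call:
drive_effector(
  increments=[0,0,-0.1,0,0,0,0,0,-0.4,0,0,0,0,0,-0.7,0,0,0,0,0,-0.6,0,0,0,0,0,0,0,0,0,0,0,0,0,0,0],
  jaw=60,
)

```text
time_s: 17.95
ee_pos: [477.8, 83.4, 212.8]
ee_rot: [179.9, -0.0, 73.7]
force: [-0.1, -0.0, 0.2]
gripper_width: 59.8
gripper_force: 0.0
```

```bash
python3 -c "
from h import *
# lean rack fit: post line
off([535.9,285.4,126])"
```

```text
t 17.95 p [477.8   83.39 212.81] r [ 1.7992e+02 -4.0000e-02  7.3750e+01] F [-0.09 -0.03  0.24] w 59.85
rotvec [ 0.08 -0.04  0.15] shift(now) [210.14  -0.89  86.97] shift(after) [210.2   -1.3   86.81]
```

To row units: 40 mm is 0.8, 35 mm is 0.7, 0.1 degrees is 0.0006.

Call:
drive_effector(
  increments=[0.3,0,0,0,0,0,0.7,0,0,0,0,0,0.8,0,0,0,0,0,0.8,0,0,0,0,0,0.8,0,0,0,0,0,0.6,-0.016,0,0,0,0.0006,0.2,0,0,0,0,0,0,0,0,0,0,0],
)

```text
time_s: 18.75
ee_pos: [535.1, 286.5, 210.4]
ee_rot: [-179.9, 0.1, 73.8]
force: [-0.8, -0.4, 0.4]
gripper_width: 59.9
gripper_force: 0.0
```

Call:
drive_effector(
  increments=[0,0,0,0,0,0,0,0,0,0,0,0],
)

```text
time_s: 18.95
ee_pos: [535.3, 283.9, 212.0]
ee_rot: [-180.0, 0.0, 73.6]
force: [-0.3, 0.2, 1.3]
gripper_width: 60.3
gripper_force: 0.0
```

```bash
python3 -c "
from h import *
off([535.9,285.4,120])
s=env.grab_frame('side')
for c,l in(('blue',(262,250)),): pass
gs=cv2.cvtColor(s,6);print(blob(gs<60,(290.9,198.7)))
cv2.imwrite('pics/f.png',cv2.resize(s[140:300,210:330],None,fx=3.7,fy=3.7,interpolation=2))"
```

```text
t 18.95 p [535.29 283.92 212.02] r [-1.7997e+02  5.0000e-02  7.3580e+01] F [-0.32  0.24  1.34] w 60.27
rotvec [-0.03  0.05 -0.02] shift(now) [ 1.67  0.21 92.02] shift(after) [ 1.59  0.16 92.02]
((np.float64(292.9), np.float64(199.21)), [282, 187, 23, 26, 241])
```

View pics/f.png

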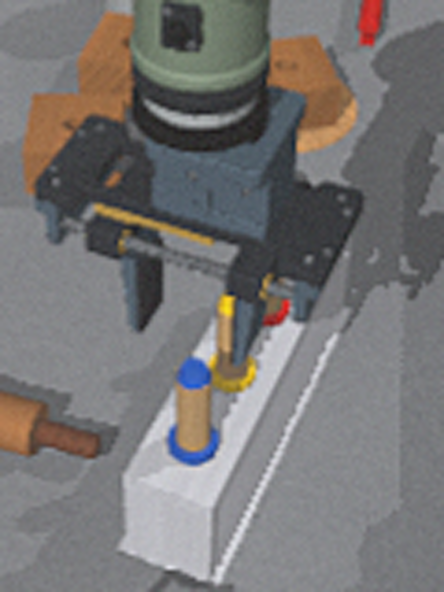

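The blue post, cap at (195,373) and collar at (193,443) in the crop, stands below the open fingers, clear of both. Descending to grip.

To row units: 20 mm is 0.4, 1.6 mm is 0.032.

Call:
drive_effector(
  increments=[0.032,0,0.24,0,0,0,0,0,0.4,0,0,0,0,0,0.4,0,0,0,0,0,0.4,0,0,0,0,0,0.3,0,0,0,0,0,0.1,0,0,0,0,0,0,0,0,0],
)

```text
time_s: 19.7
ee_pos: [535.6, 286.0, 119.2]
ee_rot: [-179.9, 0.1, 73.6]
force: [-0.2, -0.7, -0.1]
gripper_width: 60.1
gripper_force: 0.0
```

Call:
drive_effector(
  increments=[0,0,0,0,0,0,0,0,0,0,0,0,0,0,0,0,0,0,0,0,0,0,0,0,0,0,0,0,0,0,0,0,0,0,0,0],
  jaw=12,
  squeeze=20,
)

```text
time_s: 20.3
ee_pos: [536.3, 286.8, 120.5]
ee_rot: [180.0, -0.0, 73.6]
force: [-0.6, 0.0, 1.5]
gripper_width: 23.6
gripper_force: 20.0
```

```bash
python3 -c "
from h import *
off([535.9,285.4,120]);print(env.state()['torque'])"
```

```text
t 20.3 p [536.28 286.79 120.48] r [ 1.7997e+02 -3.0000e-02  7.3650e+01] F [-0.63  0.01  1.53] w 23.62
rotvec [ 0.03 -0.03  0.05] shift(now) [-1.44  0.03  0.48] shift(after) [-1.44  0.03  0.48]
[-0.13973435  0.1496809   0.03601277]
```

To row units: -35 mm is -0.7, -30 mm is -0.6.

Call:
drive_effector(
  increments=[0,0,-0.1,0,0,0,0,0,-0.3,0,0,0,0,0,-0.6,0,0,0,0,0,-0.7,0,0,0,0,0,-0.7,0,0,0,0,0,-0.4,0,0,0,0,0,-0.1,0,0,0,0,0,0,0,0,0],
)

```text
time_s: 21.1
ee_pos: [536.1, 286.8, 265.5]
ee_rot: [180.0, -0.0, 73.6]
force: [-0.1, 0.1, -0.7]
gripper_width: 23.4
gripper_force: 20.0
```

```bash
python3 -c "
from h import *
off([507.4,-227.3,262])"
```

```text
t 21.1 p [536.11 286.76 265.46] r [ 1.7997e+02 -4.0000e-02  7.3650e+01] F [-0.06  0.12 -0.7 ] w 23.39
rotvec [ 0.03 -0.04  0.05] shift(now) [-501.35  117.16    3.18] shift(after) [-501.25  117.59    3.46]
```

To row units: -40 mm is -0.8, 9.4 mm is 0.188.

Call:
drive_effector(
  increments=[-0.3,0.08,0,0,0,0,-0.6,0.14,0,0,0,0,-0.8,0.188,0,0,0,0,-0.8,0.188,0,0,0,0,-0.8,0.188,0,0,0,0,-0.8,0.188,0,0,0,0,-0.8,0.188,0,0,0,0,-0.8,0.188,0,0,0,0],
)

```text
time_s: 21.9
ee_pos: [518.7, -8.2, 263.4]
ee_rot: [-179.8, 0.1, 73.6]
force: [1.3, -0.4, 0.6]
gripper_width: 23.8
gripper_force: 20.0
```

Call:
drive_effector(
  increments=[-0.8,0.188,0,0,0,0,-0.8,0.188,0,0,0,0,-0.8,0.188,0,0,0,0,-0.8,0.188,0.2,0,0,0,-0.7,0.16,0.4,0,0,0,-0.4,0.088,0.5,0,0,0,0,0,0.5,0,0,0,0,0,0.4,0,0,0],
)

```text
time_s: 22.7
ee_pos: [505.2, -227.0, 161.8]
ee_rot: [-179.7, -0.0, 73.5]
force: [-0.9, -0.2, -0.4]
gripper_width: 24.0
gripper_force: 20.0
```

Call:
drive_effector(
  increments=[0,0,0.3,0,0,0,0,0,0,0,0,0,0,0,0,0,0,0,0,0,0,0,0,0],
)

```text
time_s: 23.1
ee_pos: [508.0, -226.5, 150.7]
ee_rot: [180.0, 0.0, 73.6]
force: [0.0, -0.6, -1.1]
gripper_width: 23.0
gripper_force: 20.0
```

```bash
python3 -c "
from h import *
off([507.4,-227.3,127])"
```

```text
t 23.1 p [ 508.05 -226.45  150.67] r [1.7995e+02 1.0000e-02 7.3640e+01] F [ 0.03 -0.63 -1.06] w 23.01
rotvec [0.05 0.01 0.04] shift(now) [-0.99 -0.4  23.67] shift(after) [-1.   -0.38 23.67]
```

```bash
python3 -c "
from h import *
s=env.grab_frame('side');cv2.imwrite('pics/side5.png',s)
p=env.state()['ee_pos'];f=lambda P:((project('side',P)-[250,100]+.5)*7-.5).round(1)
for d in(-64.5,-25.5,-21.5,-17.5): print(d,f([p[0],p[1],p[2]+d]))
print('hole',f([507.4,-227.3,52]))
hsv=cv2.cvtColor(s,40);m=(abs(hsv[...,0].astype(int)-113)<10)&(hsv[...,1]>150);b=blob(m,project('side',p-[0,0,21.5]),12);print(b,(np.array(b[0])-[250,100]+.5)*7-.5)
cv2.imwrite('pics/g.png',cv2.resize(s[100:180,250:330],None,fx=7,fy=7,interpolation=2))"
```

```text
-64.5 [260.5 350.6]
-25.5 [264.7 288.1]
-21.5 [265.2 281.5]
-17.5 [265.6 274.9]
hole [258.5 403. ]
((np.float64(287.74), np.float64(140.79)), [284, 138, 9, 5, 19]) [267.18 288.53]
```

View pics/g.png

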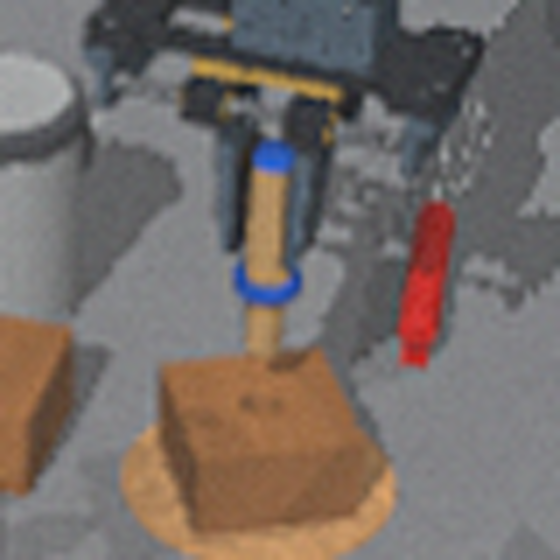

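The post hangs upright in the grip, tenon end near (263,358) and collar (267,284) in the crop. The hole is at about (260,403), aligned to about 1 mm, so I'm going down gently by feel.

Careful with the scale: shifts go in shares of 50 mm and turns go in shares of 180 degrees. That gives: 10 mm is 0.2, 8 mm is 0.16.

Call:
drive_effector(
  increments=[-0.014,0.006,0.2,0,0,0,0,0,0.2,0,0,0,0,0,0.16,0,0,0,0,0,0,0,0,0,0,0,0,0,0,0],
)

```text
time_s: 23.65
ee_pos: [508.0, -226.8, 121.7]
ee_rot: [-180.0, -0.0, 73.6]
force: [0.1, 0.3, -0.9]
gripper_width: 23.9
gripper_force: 20.0
```

Call:
drive_effector(
  increments=[0,0,0.04,0,0,0,0,0,0.04,0,0,0,0,0,0.02,0,0,0,0,0,0,0,0,0],
)

```text
time_s: 24.05
ee_pos: [508.0, -226.8, 117.0]
ee_rot: [-180.0, -0.0, 73.6]
force: [-0.3, 0.6, -0.8]
gripper_width: 23.4
gripper_force: 20.0
```

Call:
drive_effector(
  increments=[0,0,0.02,0,0,0,0,0,0.01,0,0,0,0,0,0,0,0,0],
)

```text
time_s: 24.35
ee_pos: [508.0, -226.8, 115.6]
ee_rot: [-180.0, -0.0, 73.6]
force: [-0.0, 0.3, -1.0]
gripper_width: 23.8
gripper_force: 20.0
```

To row units: 1 mm is 0.02.

Call:
drive_effector(
  increments=[0,0,0.02,0,0,0,0,0,0,0,0,0],
)

```text
time_s: 24.55
ee_pos: [508.0, -226.8, 114.5]
ee_rot: [-180.0, -0.0, 73.6]
force: [-0.5, 1.1, -0.8]
gripper_width: 23.9
gripper_force: 20.0
```

Call:
drive_effector(
  increments=[0,0,0.02,0,0,0,0,0,0,0,0,0],
)

```text
time_s: 24.75
ee_pos: [508.0, -226.8, 113.5]
ee_rot: [-180.0, -0.0, 73.6]
force: [-0.7, 0.1, -0.6]
gripper_width: 23.5
gripper_force: 20.0
```

Call:
drive_effector(
  increments=[0,0,0.02,0,0,0,0,0,0,0,0,0],
)

```text
time_s: 24.95
ee_pos: [507.8, -226.7, 112.4]
ee_rot: [-180.0, -0.0, 73.6]
force: [-1.3, 0.9, -0.1]
gripper_width: 23.4
gripper_force: 20.0
```

```bash
python3 -c "
from h import *
print(env.state()['torque'])"
```

```text
[ 0.05035943  0.15883449 -0.03066642]
```

To row units: 1 mm is 0.02, -0.2 mm is -0.004.

Call:
drive_effector(
  increments=[0,-0.004,0.02,0,0,0,0,0,0,0,0,0],
)

```text
time_s: 25.15
ee_pos: [507.7, -226.7, 111.4]
ee_rot: [-180.0, -0.0, 73.6]
force: [-1.1, 0.5, -0.2]
gripper_width: 23.4
gripper_force: 20.0
```

Call:
drive_effector(
  increments=[0,0,0.02,0,0,0,0,0,0.02,0,0,0,0,0,0,0,0,0],
)

```text
time_s: 25.45
ee_pos: [507.7, -226.7, 109.4]
ee_rot: [-180.0, -0.0, 73.6]
force: [-0.5, 0.5, -1.7]
gripper_width: 23.5
gripper_force: 20.0
```

Call:
drive_effector(
  increments=[0,0,0.02,0,0,0,0,0,0.02,0,0,0,0,0,0,0,0,0],
)

```text
time_s: 25.75
ee_pos: [507.7, -226.7, 107.4]
ee_rot: [-180.0, -0.0, 73.6]
force: [-0.8, 1.0, -1.1]
gripper_width: 23.6
gripper_force: 20.0
```

In cleanly. Home is at TCP about 77.5.

To row units: 2 mm is 0.04.

Call:
drive_effector(
  increments=[0,0,0.04,0,0,0,0,0,0.04,0,0,0,0,0,0.04,0,0,0,0,0,0.04,0,0,0,0,0,0,0,0,0],
)

```text
time_s: 26.25
ee_pos: [507.7, -226.7, 99.1]
ee_rot: [-180.0, -0.0, 73.6]
force: [-1.9, 1.5, -2.5]
gripper_width: 24.0
gripper_force: 20.0
```

Call:
drive_effector(
  increments=[0,0,0.04,0,0,0,0,0,0.04,0,0,0,0,0,0.04,0,0,0,0,0,0.04,0,0,0,0,0,0,0,0,0],
)

```text
time_s: 26.75
ee_pos: [507.7, -226.7, 91.2]
ee_rot: [-180.0, -0.0, 73.6]
force: [-1.8, 1.2, -1.3]
gripper_width: 23.7
gripper_force: 20.0
```

Call:
drive_effector(
  increments=[0,0,0.04,0,0,0,0,0,0.04,0,0,0,0,0,0.04,0,0,0,0,0,0.04,0,0,0,0,0,0,0,0,0],
)

```text
time_s: 27.25
ee_pos: [507.7, -226.7, 83.2]
ee_rot: [-180.0, -0.0, 73.6]
force: [-2.5, 2.1, -0.9]
gripper_width: 23.7
gripper_force: 20.0
```

To row units: 2 mm is 0.04, 1 mm is 0.02.

Call:
drive_effector(
  increments=[0.002,-0.006,0.02,0,0,0,0,0,0.04,0,0,0,0,0,0.02,0,0,0,0,0,0,0,0,0],
)

```text
time_s: 27.65
ee_pos: [507.7, -226.7, 79.4]
ee_rot: [180.0, -0.0, 73.6]
force: [-1.0, 2.4, 0.4]
gripper_width: 23.6
gripper_force: 20.0
```

Call:
drive_effector(
  increments=[0,0,0.02,0,0,0,0,0,0,0,0,0],
)

```text
time_s: 27.85
ee_pos: [507.7, -226.7, 78.5]
ee_rot: [180.0, -0.0, 73.6]
force: [-2.4, 1.1, -1.1]
gripper_width: 23.6
gripper_force: 20.0
```

Call:
drive_effector(
  increments=[0,0,0.014,0,0,0,0,0,0,0,0,0],
)

```text
time_s: 28.05
ee_pos: [507.7, -226.7, 77.9]
ee_rot: [180.0, -0.0, 73.6]
force: [-1.2, 0.9, -0.1]
gripper_width: 23.5
gripper_force: 20.0
```

To row units: 0.7 mm is 0.014.

Call:
drive_effector(
  increments=[0,0,0.014,0,0,0,0,0,0,0,0,0],
)

```text
time_s: 28.25
ee_pos: [507.7, -226.6, 77.5]
ee_rot: [180.0, -0.0, 73.6]
force: [-2.7, 1.9, 2.5]
gripper_width: 23.3
gripper_force: 20.0
```

Call:
drive_effector(
  increments=[0,0,0.012,0,0,0,0,0,0,0,0,0],
)

```text
time_s: 28.45
ee_pos: [507.7, -226.6, 77.5]
ee_rot: [180.0, -0.0, 73.6]
force: [-3.4, 3.3, 7.2]
gripper_width: 23.5
gripper_force: 20.0
```

The shoulder is seated: z stopped at 77.5 as expected, with 7 N. Releasing and rising.

Call:
drive_effector(
  increments=[0,0,0,0,0,0,0,0,0,0,0,0,0,0,0,0,0,0,0,0,0,0,0,0],
  jaw=60,
)

```text
time_s: 28.85
ee_pos: [508.0, -226.9, 76.5]
ee_rot: [180.0, 0.0, 73.6]
force: [0.2, -0.4, -0.6]
gripper_width: 52.8
gripper_force: 0.0
```

Call:
drive_effector(
  increments=[0,0,-0.1,0,0,0,0,0,-0.4,0,0,0,0,0,-0.7,0,0,0,0,0,-0.8,0,0,0,0,0,-0.8,0,0,0,0,0,-0.6,0,0,0,0,0,0,0,0,0],
)

```text
time_s: 29.55
ee_pos: [510.0, -227.8, 252.0]
ee_rot: [179.4, 0.1, 73.6]
force: [0.5, -0.0, 0.5]
gripper_width: 59.9
gripper_force: 0.0
```

Call:
drive_effector(
  increments=[-0.2,-0.6,0,0,0,0,-0.2,-0.8,0,0,0,0,-0.2,-0.8,0,0,0,0,-0.2,-0.8,0,0,0,0,0,-0.6,0,0,0,0,0,0,0,0,0,0,0,0,0,0,0,0],
)

```text
time_s: 30.25
ee_pos: [323.6, -214.4, 246.6]
ee_rot: [179.9, 0.0, 73.6]
force: [0.6, -0.2, -1.0]
gripper_width: 60.0
gripper_force: 0.0
```

```bash
python3 -c "
from h import *
s=env.grab_frame('side');t=env.grab_frame('top');cv2.imwrite('pics/side6.png',s);cv2.imwrite('pics/top6.png',t)
o=np.zeros((600,800,3),np.uint8);o[:600,:396]=cv2.resize(s[130:280,225:324],None,fx=4,fy=4,interpolation=2);b=cv2.resize(t[140:250,170:345],None,fx=2.25,fy=2.25,interpolation=2);o[:b.shape[0],402:402+b.shape[1]]=b;cv2.imwrite('pics/i.png',o)
s0=cv2.imread('pics/side0.png');print(blob(cv2.cvtColor(s0,6)<60,(290.9,198.7)),blob(cv2.cvtColor(s,6)<60,(290.9,198.7)));print(env.state()['force'])"
```

```text
((np.float64(290.91), np.float64(198.73)), [288, 190, 7, 19, 108]) ((np.float64(290.63), np.float64(198.3)), [287, 190, 8, 18, 109])
[-0.50239481  0.42894811  0.07651176]
```

View pics/i.png

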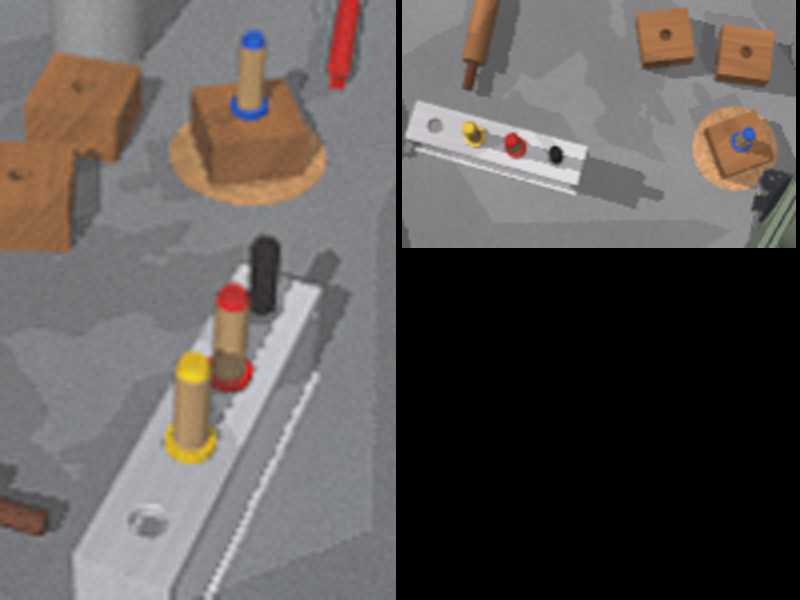

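The blue post (cap (252,40), collar (249,105) in the side crop) stands upright, its collar flat on the mat base. The rod (264,275) is back in its slot, and red and yellow are where they were.

```bash
python3 -c "
from workcell import env
print(env.job_done())"
```

```text
the job is handed in; nothing more can be done
None
```

The hole in the base on the mat measured 40 mm deep, the rod is back upright in its slot, and the blue post is seated upright and released; the job was handed in at about 30 s, and no verdict was returned.

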